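# Lower the tilting work board off its ratchet

## Robot

A 7-joint arm with a two-finger parallel gripper is mounted at the origin on the work surface. World frame = base frame: x ahead of the robot, y to its left, z up, the work surface at z = 0. Lengths are in mm, angles in rad, forces in N, time in s.
With the tool pointing down it reaches from about 400 to 875 mm from the base axis. Payload 4.4 kg.
Tool frame: the origin (TCP) lies on the centre line of the jaws, within the pads' length; the fingertips stand 14 mm ahead of it and the grasp point (between the pads) lies 5 mm behind it; z points along the fingers, x is the direction in which the jaws open and shut, and the axes are right-handed (so a half turn about z gives the same grasp; the last joint's range is limited). The gripper opens to 85 mm and grips with 20 to 120 N. Pads are 22 mm wide; open, the fingers measure 114 mm over their backs; the gripper's body (76 mm by 85 mm) begins 54 mm behind the grasp point. The pads swing forward as they close: fully open they stand 13 mm farther back than shut.
Start: joints at [1.141, 0.628, 0.038, 1.517, -0.027, 0.996, -0.02], TCP at [231.316, -607.462, 245.313] pointing down, gripper open.
Joint ranges: [-3.06, 3.06], [-0.37, 2.12], [-1.25, 1.32], [0.18, 2.47], [-1.1, 4.24], [0.23, 1.98], [-2.94, 2.94]. Speed limits (rad/s): [2.57, 2.57, 3.14, 3.14, 3.14, 3.14, 3.14].

## Interface

Orientations are given as [roll, pitch, yaw] about the fixed x, y, z axes, in that order (R = Rz(yaw) Ry(pitch) Rx(roll)).
In Python, from cell import ctrl gives the robot as it stands.
- The arm moves only by the tool send_rows, never from a script. Its argument "commands" is a list of rows, each a list of 5 numbers: the finger opening in mm, from 0 to 85.4, then the shift along the tool's x, y, z in mm, then the turn about the tool's z in degrees. In form: [[grip, x, y, z, roll], ...]. A call has 1 to 5 rows; each row is the pose to reach, as a shift and turn from the pose measured when the call began, along the tool's axes at that moment; what a row does not reach only later rows make up. A row lasts 1/10 s, in which the tool goes at most 50 mm and 8.59 degrees, less where a joint would pass 70% of its speed; a pose out of reach is approached as far as the arm can. A call with a gripper value outside its range is refused whole. The fingers move at their own pace and stop on an object; the grip force is fixed at half the most. Time passes only in rows, so rows that repeat a pose let the fingers close. It gives the time, the measured TCP pose, the force and the opening at its end, in the units of the state.
- ctrl.read_state(): the state, without advancing time (a new reading comes with each control period).
- ctrl.get_image(name): name is "scene" or "top" or "wrist"; returns the picture (480x640x3 uint8, red, green, blue); there is no depth.
- ctrl.camera_params(name): a dict with "fx", "fy", "cx", "cy" (pixels), "cam_to_world" (4x4, takes a point from camera to world coordinates). Camera axes: x right, y down, z forward; pixel columns grow to the right and rows downward; lengths in mm; the calibration is good to about 2 mm. A picture is of the moment at which its call begins: read the wrist's pose just before it. camera_params takes no time and is no camera call; for the wrist camera it gives the pose at the moment of the call.
- ctrl.finish_job(): hands the job in, once; it reports no verdict.
The state is a dict: "clock": time; "qpos": joint angles; "qd": joint speeds; "tau": joint torques, N m; "eef_pos": TCP position; "tool_rot": TCP orientation; "force": force on the tool from outside, world axes, zero at the start; "torque": the same for the moment, N m; "width": finger opening in mm.
Only numpy, scipy, OpenCV 4.12 (cv2) and the standard library are available. Lean on these libraries where they do the work, as an engineer would, in place of code of your own. Each camera call takes 0.05 s, during which the arm holds its last target.

## Task

The tilting work board stands propped up on its toothed quadrant. Press the pawl's thumb pad down until the pawl is free of the teeth and, keeping it pressed, push the board down past the teeth until it lies fully flat on its base, without slamming it; then move clear. Only press and push: grip nothing, do not raise the board any higher, and leave the things standing around it where they are.

Things in the scene. Friction and masses are not known exactly. Their poses are not given: they have to be found in the camera images.
- board (a joint): Tilt of the plywood work board (252 mm deep, 280 wide, 12 thick, dark cutting mat on top), rad: 0 = flat on its base, growing as its far edge rises (starts at 0.50 to 0.86). Hinged along its edge nearer the robot. Its hinges are stiff: with the pawl free the board stays where it is left and takes 4 to 8 N to push down. With the pawl in, it goes down at most the slack of a tooth (0.06).
- pawl (a joint): Turn of the sprung pawl on the board's right-hand side, rad: 0 = hooked in the teeth (up to 0.14 while its toe rides on the back of a tooth); above 0.18 clear of all teeth; 0.28 = thumb pad pressed to its stop, about 5 N. Let go, it springs back and catches the next tooth, so keep it pressed while the board goes down; pressing on at the stop pushes the board down with it.
- thumb_pad (a point): Centre of the top of the pawl's thumb pad: dark steel, 34 mm (away from the hinge) x 40 mm, 5 thick, a 3 mm proud round bar along its outer end, 19 mm beyond this point; 38 mm outside the board's side. In the board's own plane it lies 211 mm from the hinge line and 12 mm above the board's mid-plane at rest, 217.5 mm and 6 mm below when at its stop (face then tipped 0.28 rad forward).
- board_edge (a point): Middle of the board's raised far edge, on its upper face, 240 mm from the hinge line.
- base: Wooden base frame, screwed to the bench: 270 mm (x, hinge to raised edge) x 262 x 45 high. Origin: centre of its underside; z up. Hinge line at x = -115, z = 55 mm (mid-thickness of the board); the pad swings in the plane y = -178 mm and, at its stop with the board flat, is 49 mm above the bench. On the -y side (right) a fixed steel quadrant, 185 mm high, radius 137, teeth every 3.5 degrees.
- glue: White plastic glue bottle with orange cap, 54 mm across, 140 mm high, standing loose on the bench to the right of the base; origin at the centre of its underside. Leave it alone.
- tape: Roll of masking tape lying flat on the bench, 100 mm across, 25 mm high; origin at the centre of its underside. Leave it alone.
- spool: Metal solder spool standing on end, 52 mm across, 46 mm high; origin at the centre of its underside. Leave it alone.
- driver: Screwdriver with wooden handle lying on the bench to the left of the base; origin underneath its middle. Leave it alone.

How it is judged (in metres and radians):
On the way, in this order (a step that is already met when the one before it is completed fails the run):
1. the pawl is pressed clear of the teeth while the board is still up (far edge within 30 mm of its start) (value of joint pawl above 0.18 rad and distance of board_edge from where it was at the start of the episode below 0.03 m), for 0.05 s.
2. the board is pushed down flat (value of joint board below 0.03 rad), for 0.2 s.
At the end, for the whole second after the job is handed in: The board lies flat on its base (tilt under 0.03 rad, its far edge within 7 mm of the rests) and the pawl, let go, has sprung back (under 0.10 rad) (value of joint board below 0.03 rad and value of joint pawl below 0.1 rad); the robot touches nothing.
It fails at once if the board is raised: upwards faster than 0.3 rad/s, or higher than any start (over 0.97 rad) (value of joint board above 0.97 rad or (velocity of joint board above 0.3 rad/s and value of joint board above 0.05 rad)).
It fails at once if the board is slammed down (faster than 2.5 rad/s) (velocity of joint board below -2.5 rad/s).
It fails at once if a thing standing by is moved more than 25 mm, lifted or knocked over (distance of any of glue, tape, spool, driver from where it was at the start of the episode above 0.025 m or angle between any of glue, spool's own z axis and vertical above 0.5 rad).
It also fails if it takes over 35 s, if anything falls off the work surface, if the arm or the gripper's body presses on something with over 40 N, if the wrist force passes 120 N, or if a joint passes its speed limit or range.

## Working session

There is one attempt and no reset: what is moved stays moved. The work goes in short steps, Python scripts to look and compute and a tool call to move; the robot and the scene stay as the last step left them, time stands still between calls to the robot, and variables do not carry over. Pictures are saved under pics/ and viewed, and the job is handed in when it is done.

Besides the shell and the picture viewer there is one more tool, called after "Call:" as name([rows], argument=value, ...), one row to a line, values as JSON. send_rows: Moves the arm, as the interface text tells. Its arguments: {"type":"object","properties":{"commands":{"type":"array"}},"required":["commands"]}

```bash
mkdir -p pics; python3 - <<'E'
from cell import ctrl
import cv2
s=ctrl.read_state();print(s)
for n in("scene","top","wrist"):
    cv2.imwrite(f"pics/{n}0.png",ctrl.get_image(n)[:,:,::-1])
    p=ctrl.camera_params(n);print(n,p)
E
```

```text
{'clock': 0.0, 'qpos': array([ 1.14118932,  0.62934276,  0.03843456,  1.5183538 , -0.02697402,
        0.99631   , -0.01998805]), 'qd': array([-9.02691181e-04,  1.41274667e-03,  1.65997613e-03, -5.85848583e-04,
        6.69394049e-06, -9.09114292e-04, -7.65445113e-04]), 'tau': array([-4.16367657e-04, -5.63402617e+01,  1.22576639e+00, -1.93449622e+01,
        1.09383330e-02,  1.02893528e-02, -1.08628055e-05]), 'eef_pos': array([ 231.10573356, -606.89169001,  244.3956644 ]), 'tool_rot': array([ 3.14155057e+00,  1.89561252e-03, -1.20695697e+00]), 'force': array([-0.35677052, -0.31933358, -0.32143858]), 'torque': array([ 0.01473205, -0.00293867,  0.02265072]), 'width': 85.85758089780526}
scene {'fx': 586.4953675354902, 'fy': 586.4953675354902, 'cx': 323.3244165456419, 'cy': 232.5210481832639, 'cam_to_world': array([[-8.71874412e-01,  3.83025081e-01, -3.05166834e-01,
         9.50669240e+02],
       [ 4.89540410e-01,  6.98958938e-01, -5.21350736e-01,
         6.88543805e+02],
       [ 1.36086788e-02, -6.03943863e-01, -7.96910669e-01,
         1.04662623e+03],
       [ 0.00000000e+00,  0.0
[... 286 characters left out ...]
1,  2.50739602e-02, -5.34990422e-03,
         8.30137627e+01],
       [ 4.42911583e-04, -1.91747395e-01, -9.81444212e-01,
         1.39632884e+03],
       [ 0.00000000e+00,  0.00000000e+00,  0.00000000e+00,
         1.00000000e+00]])}
wrist {'fx': 356.1817000475697, 'fy': 356.1817000475697, 'cx': 321.4371802808377, 'cy': 233.81811827296897, 'cam_to_world': array([[ 3.57542149e-01, -8.92197337e-01, -2.75948406e-01,
         3.01993230e+02],
       [-9.33895779e-01, -3.42055437e-01, -1.04099724e-01,
        -5.81233874e+02],
       [-1.51215662e-03,  2.94927091e-01, -9.55518563e-01,
         3.74324877e+02],
       [ 0.00000000e+00,  0.00000000e+00,  0.00000000e+00,
         1.00000000e+00]])}
```

View pics/scene0.png

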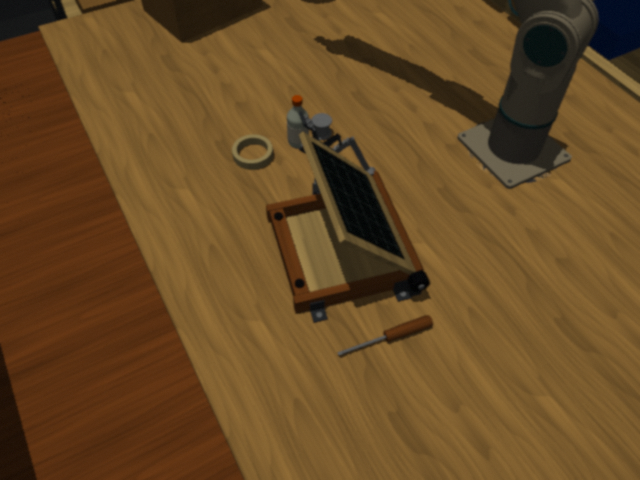

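View pics/top0.png

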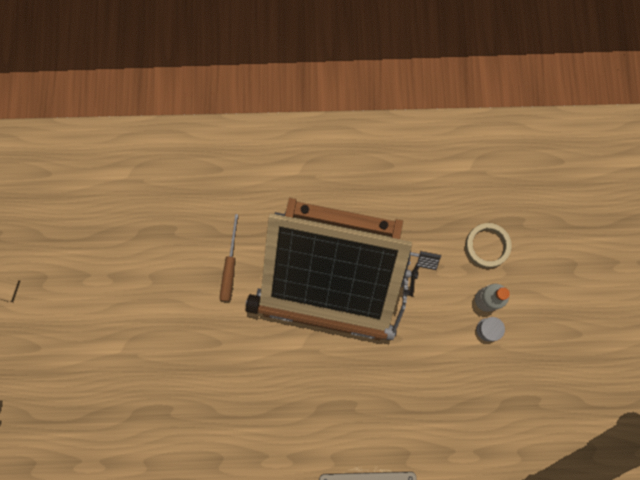

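View pics/wrist0.png

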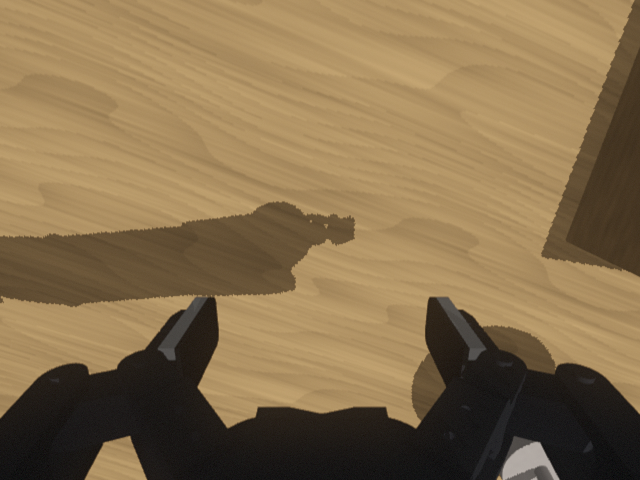

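```bash
python3 - <<'E'
import cv2
a=cv2.imread("pics/top0.png")
b=cv2.resize(a[185:350,235:455],None,fx=3.6,fy=3.6,interpolation=cv2.INTER_CUBIC);cv2.imwrite("pics/topz.png",b)
a=cv2.imread("pics/scene0.png")
b=cv2.resize(a[90:330,220:440],None,fx=2.5,fy=2.5,interpolation=cv2.INTER_CUBIC);cv2.imwrite("pics/scz.png",b)
E
```

```text
(no output)
```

View pics/topz.png

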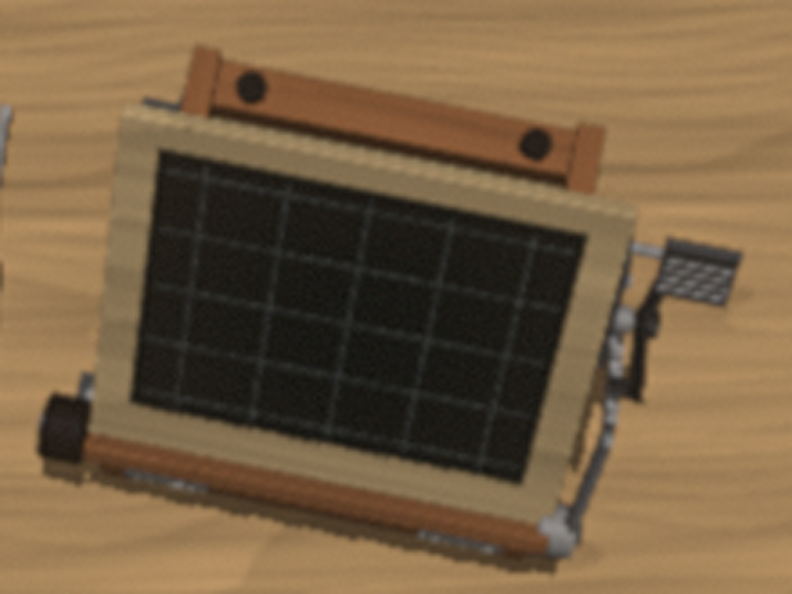

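View pics/scz.png

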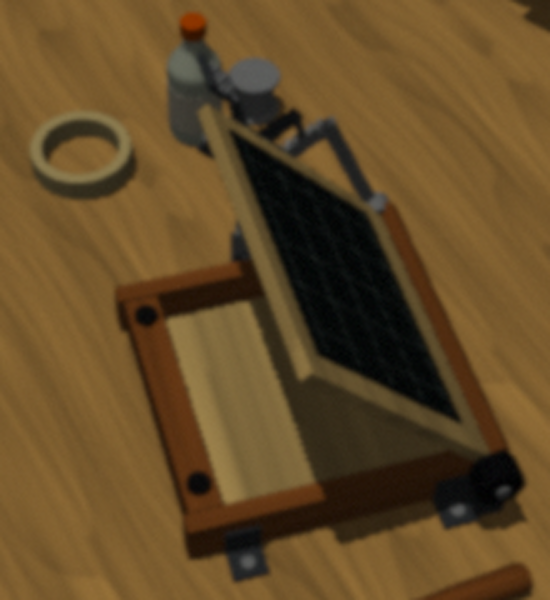

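```bash
cat > h.py <<'E'
import numpy as np
from cell import ctrl
from scipy.optimize import least_squares
def ray(n,uv,P=None):
    p=P or ctrl.camera_params(n);T=p["cam_to_world"]
    d=T[:3,:3]@np.array([(uv[0]-p["cx"])/p["fx"],(uv[1]-p["cy"])/p["fy"],1]);return T[:3,3],d
def onz(n,uv,z):
    o,d=ray(n,uv);return o+d*(z-o[2])/d[2]
def proj(n,X):
    p=ctrl.camera_params(n);T=p["cam_to_world"];c=T[:3,:3].T@(np.asarray(X)-T[:3,3])
    return np.array([p["fx"]*c[0]/c[2]+p["cx"],p["fy"]*c[1]/c[2]+p["cy"]])
def tri(ms):
    A=0;b=0
    for n,uv in ms:
        o,d=ray(n,uv);d=d/np.linalg.norm(d);M=np.eye(3)-np.outer(d,d);A=A+M;b=b+M@o
    return np.linalg.solve(A,b)
def bx(base,X):
    x,y,a=base;c,s=np.cos(a),np.sin(a);X=np.asarray(X)
    return np.array([x+c*X[0]-s*X[1],y+s*X[0]+c*X[1],X[2]])
def bd(base,t,r,y,h): # board point: r from hinge, y, h above mid-plane
    return bx(base,[-115+r*np.cos(t)-h*np.sin(t),y,55+r*np.sin(t)+h*np.cos(t)])
E
python3 - <<'E'
from h import *
tz=lambda u,v:(235+u/3.6,185+v/3.6)
sz=lambda u,v:(220+u/2.5,90+v/2.5)
L=onz("top",tz(197,45),45);R=onz("top",tz(606,127),45);print(L,R,np.linalg.norm(L-R))
L2=onz("scene",sz(188,542-15),45);R2=onz("scene",sz(118,290),45);print(L2,R2,np.linalg.norm(L2-R2))
BL=[("top",tz(125,105)),("scene",sz(305,378))];BR=[("top",tz(637,210)),("scene",sz(203,108))]
print(tri(BL),tri(BR))
obs=[("top",tz(197,45),lambda b,t:bx(b,[135,131,45])),("top",tz(606,127),lambda b,t:bx(b,[135,-131,45])),
("scene",sz(188,527),lambda b,t:bx(b,[135,131,45])),("scene",sz(118,290),lambda b,t:bx(b,[135,-131,45]))]
for n,uv in BL[:1]: obs.append((n,uv,lambda b,t:bd(b,t,240,140,6)))
for n,uv in BR: obs.append((n,uv,lambda b,t:bd(b,t,240,-140,6)))
f=lambda p:np.concatenate([proj(n,F(p[:3],p[3]))-uv for n,uv,F in obs])
r=least_squares(f,[520,60,-.19,.7],x_scale=[10,10,.1,.1]);print(r.x,r.fun.round(1))
b=r.x[:3];t=r.x[3]
for dr,w in((19,-20),(19,20),(-15,20),(-15,-20)):
    print(np.round((proj("top",bd(b,t,211+dr,-178+w,12))-[235,185])*3.6),np.round((proj("scene",bd(b,t,211+dr,-178+w,12))-[220,90])*2.5))
print("pad",bd(b,t,211,-178,12), "far edge", bd(b,t,240,0,6))
for n,uv,z in(("glue",(495,297),0),):
    pass
print("glue cap",onz("top",(503,294),140),"spool",onz("top",(490,328),46),"tape",onz("top",(489,246),25))
E
```

```text
[699.94086259 153.11750317  45.        ] [641.00042008 -99.76157461  45.        ] 259.6570887547205
[698.18767268 153.66435039  45.        ] [640.06958784 -90.77499192  45.        ] 251.25346535748176
[618.81476805 183.7292795  227.58999275] [554.33930095 -88.34775116 227.44106335]
[ 5.37817816e+02  5.95325015e+01 -2.34192363e-01  7.83050562e-01] [-1.1  0.2 -0.2  1.  -0.1  1.  -1.1 -2.8 -0.6 -0.1 -0.4  0.3 -1.  -0.6]
[738. 255.] [196.  60.]
[664. 239.] [209.  92.]
[650. 290.] [237. 108.]
[723. 305.] [225.  76.]
pad [ 521.88358829 -119.66146507  212.35403696] far edge [587.30003791  47.72753103 228.55934799]
glue cap [ 462.07858607 -281.46309643  140.        ] spool [ 398.18047925 -274.76091258   46.        ] tape [ 581.28777118 -292.0658385    25.        ]
```

The top and scene views put the base at about (538, 60) with yaw -0.234 and the board tilt at about 0.78. The pad is near (522, -120, 212). The glue (462, -281) and the spool stay well outside its path. Next I raise the tool, shut the fingers and move across.

Call:
send_rows([
  [0,0,0,-40,0],
  [0,-20,-25,-70,-8],
  [0,-45,-56,-80,-16],
  [0,-73,-91,-80,-24],
  [0,-100,-125,-80,-32],
])

```text
clock: 0.65
eef_pos: [313.1, -467.7, 325.1]
tool_rot: [-3.141, 0.0, -0.643]
force: [0.1, -0.1, -0.1]
width: 12.0
```

```bash
cat > go.py <<'E'
from h import *
import sys
s=ctrl.read_state();x,y,z,yaw=map(float,sys.argv[1:5])
d=np.array([x,y,z])-s["eef_pos"];from scipy.spatial.transform import Rotation as Ro
R=Ro.from_euler("xyz",s["tool_rot"]).as_matrix()
print(s["clock"],s["eef_pos"].round(1),s["tool_rot"].round(3),s["force"].round(1),s["width"],"shift",(R.T@d).round(1),"turn",np.rad2deg(s["tool_rot"][2]-yaw).round(1))
E
python3 go.py 505 -110 310 -0.234
```

```text
0.65 [ 313.1 -467.7  325.1] [-3.141  0.    -0.643] [ 0.1 -0.1 -0.1] 11.952378940945117 shift [ -60.9 -401.3   15.4] turn -23.4
```

Call:
send_rows([
  [0,-7,-48,5,-6],
  [0,-15,-96,10,-12],
  [0,-22,-145,10,-18],
  [0,-29,-193,10,-23.4],
  [0,-36,-240,10,-23.4],
])

```text
clock: 1.15
eef_pos: [428.7, -252.1, 315.3]
tool_rot: [-3.141, 0.0, -0.233]
force: [0.5, -0.1, 0.1]
width: -0.3
```

```bash
python3 go.py 505 -116 320 -0.234
```

```text
1.15 [ 428.7 -252.1  315.3] [-3.141  0.    -0.233] [ 0.5 -0.1  0.1] -0.34516289026509356 shift [  42.8 -150.1   -4.6] turn 0.1
```

Call:
send_rows([
  [0,14,-48,-4,0],
  [0,29,-98,-4,0],
  [0,43,-147,-4,0],
  [0,43,-150,-4,0],
  [0,43,-150,-4,0],
])

```text
clock: 1.65
eef_pos: [505.7, -113.8, 319.2]
tool_rot: [-3.14, 0.001, -0.228]
force: [-0.8, 1.0, 1.1]
width: 0.0
```

```bash
python3 go.py 512 -117 260 -0.234; python3 - <<'E'
from cell import ctrl
import cv2
from h import *
a=np.ascontiguousarray(ctrl.get_image("wrist")[:,:,::-1])
b=np.array([537.8,59.5,-.2342]);t=.783
for dr,w in((19,-20),(19,20),(-15,20),(-15,-20),(0,0)):
    cv2.circle(a,tuple(int(v) for v in proj("wrist",bd(b,t,211+dr,-178+w,12))),2,(0,0,255),-1)
cv2.imwrite("pics/w1.png",a)
cv2.imwrite("pics/s1.png",cv2.resize(ctrl.get_image("scene")[60:260,220:440,::-1],None,fx=3,fy=3))
E
```

```text
1.65 [ 505.7 -113.8  319.2] [-3.14e+00  1.00e-03 -2.28e-01] [-0.8  1.   1.1] 0.005686289615954145 shift [ 6.9  1.7 59.2] turn 0.3
```

View pics/w1.png

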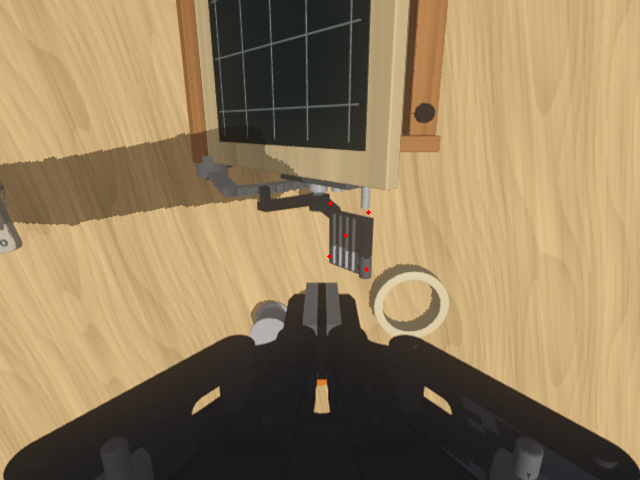

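View pics/s1.png

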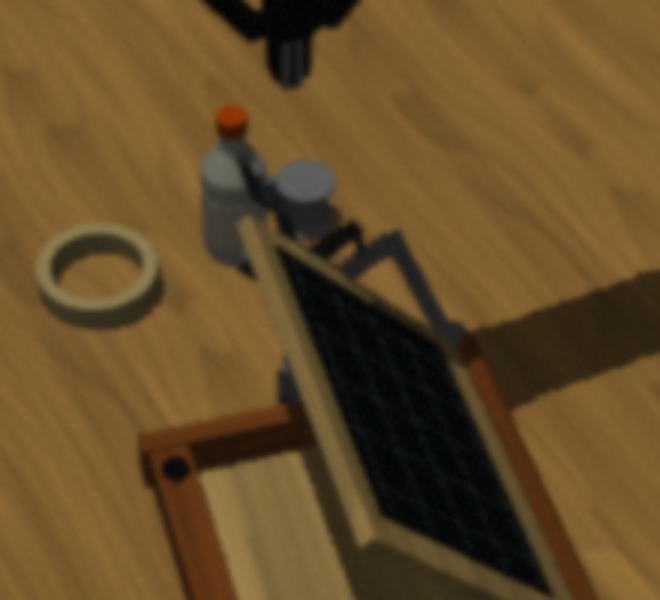

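The wrist view shows the pad across about (330-373, 212-278) px, roughly 3 mm outward and 5 mm to the right of the prediction. I'm shifting the aim by part of that. The closed tips are about 13 mm thick.

```bash
cat > plan.py <<'E'
from h import *
b=np.array([539.5,56.5,-.2342])
def P(t,pr=1,off=-5,dz=0,e=6.5):
    # tip target: tip centre at pad centre+off in base x; pr=fraction pressed
    r=211+6.5*pr;h=12-18*pr;sl=t-.28*pr
    xc=-115+r*np.cos(t)-h*np.sin(t);zc=55+r*np.sin(t)+h*np.cos(t)
    X=xc+off;xe=X+e*np.sign(sl);z=zc+(xe-xc)*np.tan(sl)
    return bx(b,[X,-178,z+14+dz])
if __name__=="__main__":
    from scipy.spatial.transform import Rotation as Ro
    s=ctrl.read_state();R=Ro.from_euler("xyz",s["tool_rot"]).as_matrix()
    print(s["clock"],s["eef_pos"].round(1),s["force"].round(1),s["tool_rot"].round(3))
    for k,t,pr in [("above",.783,0)]+[("press%.2f"%p,.783,p) for p in(0,.25,.5,.75,1)]+[("t%.2f"%t,t,1) for t in np.arange(.75,-.01,-.05)]:
        p=P(t,pr,dz=12 if k=="above" else 0);print(k,p.round(1),(R.T@(p-s["eef_pos"])).round(1))
E
python3 plan.py
```

```text
1.75 [ 504.4 -117.5  319.1] [ 0.3 -0.7 -0.7] [ 3.141e+00  1.000e-03 -2.340e-01]
above [ 518.7 -121.5  239.8] [15.   0.6 79.2]
press0.00 [ 518.7 -121.5  227.8] [15.   0.6 91.2]
press0.25 [ 522.9 -122.5  225.6] [19.3  0.6 93.4]
press0.50 [ 527.1 -123.5  223.4] [23.7  0.6 95.6]
press0.75 [ 531.3 -124.5  221.2] [28.   0.6 97.8]
press1.00 [ 535.5 -125.6  219. ] [ 32.3   0.6 100. ]
t0.75 [ 540.2 -126.7  213.6] [ 37.2   0.6 105.4]
t0.70 [ 547.  -128.3  205.2] [ 44.2   0.6 113.8]
t0.65 [ 553.4 -129.8  196.4] [ 50.7   0.6 122.6]
t0.60 [ 559.4 -131.2  187.4] [ 56.9   0.6 131.6]
t0.55 [ 564.9 -132.6  178. ] [ 62.5   0.6 141. ]
t0.50 [ 569.9 -133.8  168.3] [ 67.7   0.6 150.6]
t0.45 [ 574.5 -134.8  158.5] [ 72.5   0.6 160.5]
t0.40 [ 578.6 -135.8  148.4] [ 76.7   0.6 170.6]
t0.35 [ 582.2 -136.7  138. ] [ 80.4   0.6 180.9]
t0.30 [ 585.3 -137.4  127.6] [ 83.6   0.6 191.4]
t0.25 [ 587.9 -138.   117.3] [ 86.3   0.6 201.6]
t0.20 [ 590.  -138.5  107.3] [ 88.4   0.5 211.7]
t0.15 [ 591.5 -138.9   97.1] [ 90.    0.5 221.9]
t0.10 [ 592.6 -139.2   86.8] [ 91.1   0.5 232.1]
t0.05 [ 593.1 -139.3   76.6] [ 91.6   0.5 242.4]
t-0.00 [ 593.  -139.3   66.3] [ 91.6   0.5 252.6]
```

Call:
send_rows([
  [0,8,1,40,0],
  [0,15,1,70,0],
  [0,15,1,79,0],
  [0,15,1,79,0],
])

```text
clock: 2.15
eef_pos: [517.1, -123.4, 239.0]
tool_rot: [3.14, 0.005, -0.236]
force: [-0.0, 0.9, 0.1]
width: -0.2
```

```bash
python3 plan.py|head -3; python3 - <<'E'
from cell import ctrl
import cv2
from h import *
cv2.imwrite("pics/w2.png",ctrl.get_image("wrist")[:,:,::-1])
a=cv2.resize(ctrl.get_image("top")[200:340,340:500,::-1],None,fx=4,fy=4);cv2.imwrite("pics/t2.png",a)
E
```

```text
2.15 [ 517.1 -123.4  239. ] [-0.   0.9  0.1] [ 3.14   0.005 -0.236]
above [ 518.7 -121.5  239.8] [ 1.2 -2.2 -0.8]
press0.00 [ 518.7 -121.5  227.8] [ 1.2 -2.2 11.2]
```

View pics/w2.png

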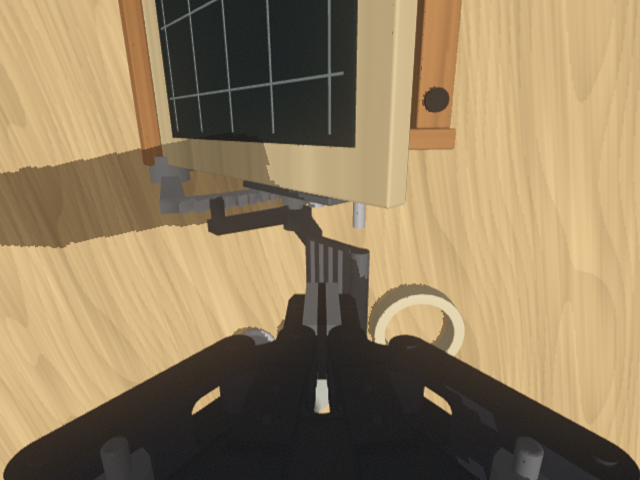

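The tips are just above the pad: pad at x 306-368 px with its bar at 355-368, tips at 306-340. Next I lower to contact and start pressing down and outward.

Call:
send_rows([
  [0,1,-1,5,0],
  [0,1,-1,9,0],
  [0,1,-1,12,0],
  [0,3,-1,13,0],
])

```text
clock: 2.65
eef_pos: [522.1, -122.5, 228.5]
tool_rot: [3.141, -0.001, -0.235]
force: [-0.5, -0.3, 4.3]
width: -0.3
```

```bash
python3 plan.py|head -9
```

```text
2.65 [ 522.1 -122.5  228.5] [-0.5 -0.3  4.3] [ 3.141e+00 -1.000e-03 -2.350e-01]
above [ 518.7 -121.5  239.8] [ -3.5  -0.1 -11.4]
press0.00 [ 518.7 -121.5  227.8] [-3.5 -0.1  0.6]
press0.25 [ 522.9 -122.5  225.6] [ 0.8 -0.1  2.9]
press0.50 [ 527.1 -123.5  223.4] [ 5.1 -0.2  5.1]
press0.75 [ 531.3 -124.5  221.2] [ 9.4 -0.2  7.3]
press1.00 [ 535.5 -125.6  219. ] [13.8 -0.2  9.5]
t0.75 [ 540.2 -126.7  213.6] [18.6 -0.2 14.9]
t0.70 [ 547.  -128.3  205.2] [25.6 -0.2 23.3]
```

Call:
send_rows([
  [0,3,0,4,0],
  [0,7,0,7,0],
  [0,10,0,9,0],
  [0,14,0,11,0],
  [0,14,0,11,0],
])

```text
clock: 3.15
eef_pos: [535.5, -125.5, 217.1]
tool_rot: [3.141, 0.001, -0.235]
force: [-2.2, 0.2, 2.9]
width: 0.2
```

```bash
python3 plan.py|head -9; python3 - <<'E'
from cell import ctrl
import cv2
from h import *
cv2.imwrite("pics/w3.png",ctrl.get_image("wrist")[:,:,::-1])
E
```

```text
3.15 [ 535.5 -125.5  217.1] [-2.2  0.2  2.9] [ 3.141e+00  1.000e-03 -2.350e-01]
above [ 518.7 -121.5  239.8] [-17.3   0.1 -22.7]
press0.00 [ 518.7 -121.5  227.8] [-17.3   0.1 -10.7]
press0.25 [ 522.9 -122.5  225.6] [-12.9   0.1  -8.5]
press0.50 [ 527.1 -123.5  223.4] [-8.6  0.1 -6.3]
press0.75 [ 531.3 -124.5  221.2] [-4.3  0.1 -4.1]
press1.00 [ 535.5 -125.6  219. ] [ 0.1  0.  -1.9]
t0.75 [ 540.2 -126.7  213.6] [4.9 0.  3.5]
t0.70 [ 547.  -128.3  205.2] [11.9  0.  11.9]
```

View pics/w3.png

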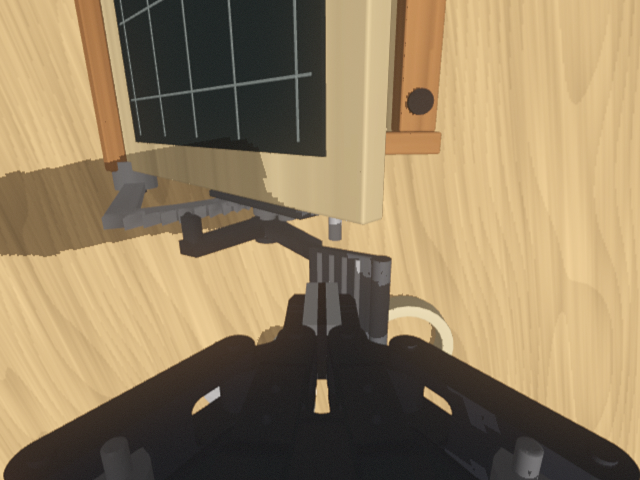

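The pawl is deflected (normal force about 3.6 N) and the tips sit on the inner part of the pad. I'll go farther outward and down to its stop.

Call:
send_rows([
  [0,3,0,1,0],
  [0,6,0,3,0],
  [0,8,0,4,0],
  [0,8,0,4,0],
])

```text
clock: 3.6
eef_pos: [542.5, -127.3, 212.6]
tool_rot: [3.141, 0.002, -0.235]
force: [-3.7, 1.2, 1.4]
width: -0.0
```

```bash
python3 plan.py|sed -n '1p;7,12p'; python3 - <<'E'
from cell import ctrl
import cv2
from h import *
cv2.imwrite("pics/w4.png",ctrl.get_image("wrist")[:,:,::-1])
cv2.imwrite("pics/s4.png",cv2.resize(ctrl.get_image("scene")[60:260,220:440,::-1],None,fx=3,fy=3))
E
```

```text
3.6 [ 542.5 -127.3  212.6] [-3.7  1.2  1.4] [ 3.141e+00  2.000e-03 -2.350e-01]
press1.00 [ 535.5 -125.6  219. ] [-7.2 -0.1 -6.4]
t0.75 [ 540.2 -126.7  213.6] [-2.3 -0.1 -1. ]
t0.70 [ 547.  -128.3  205.2] [ 4.7 -0.1  7.4]
t0.65 [ 553.4 -129.8  196.4] [11.3 -0.1 16.1]
t0.60 [ 559.4 -131.2  187.4] [17.4 -0.1 25.2]
t0.55 [ 564.9 -132.6  178. ] [23.1 -0.1 34.5]
```

View pics/w4.png

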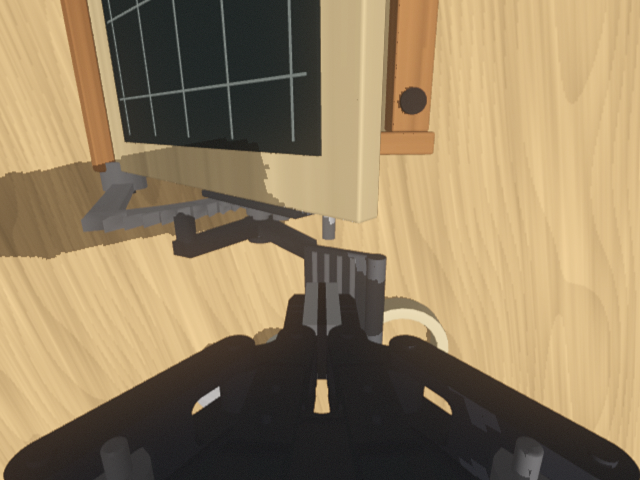

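View pics/s4.png

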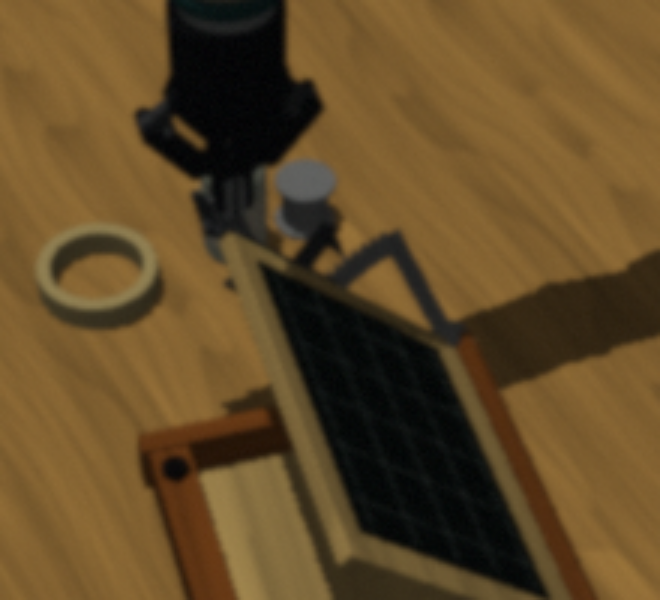

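```bash
python3 - <<'E'
from h import *
b=np.array([537.8,59.5,-.2342])
for t in(.80,.783,.76,.74,.72,.70,.66): print(t,((proj("scene",bd(b,t,240,-140,6))-[220,60])*3).round(),((proj("scene",bd(b,t,240,140,6))-[220,60])*3).round(), proj("wrist",bd(b,t,240,-140,6)).round(), proj("wrist",bd(b,t,240,-140,-6)).round())
E
```

```text
0.8 [245. 214.] [368. 539.] [317. 233.] [342. 226.]
0.783 [241. 218.] [362. 543.] [326. 230.] [350. 224.]
0.76 [235. 223.] [356. 548.] [338. 227.] [359. 221.]
0.74 [230. 228.] [350. 553.] [347. 224.] [367. 218.]
0.72 [226. 232.] [344. 558.] [355. 222.] [373. 216.]
0.7 [221. 237.] [339. 562.] [363. 219.] [380. 213.]
0.66 [213. 247.] [328. 572.] [377. 215.] [391. 209.]
```

Board tilt is now about 0.71, a tooth's slack lower, and the pawl is around 0.2 or more. I'll keep pressing slowly along the pad's arc, 3-4 mm beyond the computed stop.

Call:
send_rows([
  [0,2,0,3,0],
  [0,4,0,6,0],
  [0,6,0,10,0],
  [0,8,0,13,0],
  [0,8,0,13,0],
])

```text
clock: 4.2
eef_pos: [552.7, -129.7, 200.1]
tool_rot: [3.141, -0.003, -0.235]
force: [0.1, -0.2, 3.8]
width: -0.1
```

```bash
python3 plan.py|sed -n '1p;7,16p'; python3 - <<'E'
from cell import ctrl
import cv2
from h import *
cv2.imwrite("pics/w5.png",ctrl.get_image("wrist")[:,:,::-1])
cv2.imwrite("pics/s5.png",cv2.resize(ctrl.get_image("scene")[60:260,220:440,::-1],None,fx=3,fy=3))
E
```

```text
4.2 [ 552.7 -129.7  200.1] [ 0.1 -0.2  3.8] [ 3.141e+00 -3.000e-03 -2.350e-01]
press1.00 [ 535.5 -125.6  219. ] [-17.6   0.  -18.9]
t0.75 [ 540.2 -126.7  213.6] [-12.8   0.  -13.5]
t0.70 [ 547.  -128.3  205.2] [-5.8 -0.  -5.1]
t0.65 [ 553.4 -129.8  196.4] [ 0.7 -0.   3.7]
t0.60 [ 559.4 -131.2  187.4] [ 6.8 -0.  12.8]
t0.55 [ 564.9 -132.6  178. ] [12.4 -0.  22.2]
t0.50 [ 569.9 -133.8  168.3] [17.6 -0.  31.8]
t0.45 [ 574.5 -134.8  158.5] [22.3 -0.  41.7]
t0.40 [ 578.6 -135.8  148.4] [26.4 -0.  51.9]
t0.35 [ 582.2 -136.7  138. ] [30.1 -0.1 62.2]
```

View pics/w5.png

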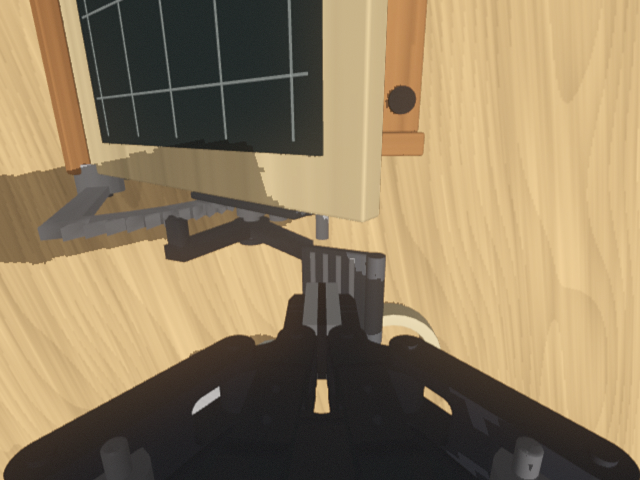

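View pics/s5.png

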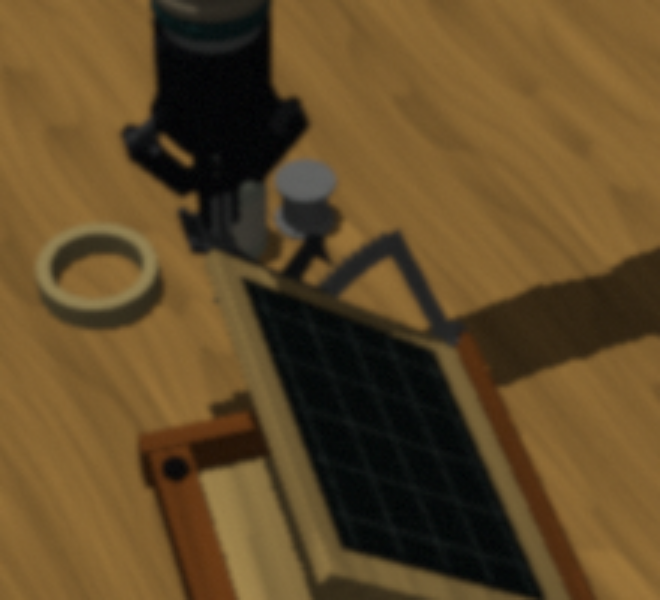

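The board is now at about 0.65, more than a tooth's slack down, so the pawl is free. I'm following the arc at about 0.45 rad/s.

Call:
send_rows([
  [0,5,0,8,0],
  [0,10,0,16,0],
  [0,15,0,25,0],
  [0,20,0,34,0],
  [0,25,0,44,0],
])

```text
clock: 4.8
eef_pos: [577.5, -135.5, 156.7]
tool_rot: [3.141, -0.004, -0.235]
force: [-2.5, 0.7, 4.0]
width: 0.1
```

```bash
python3 plan.py|sed -n '1p;10,24p'; python3 - <<'E'
from cell import ctrl
import cv2
from h import *
cv2.imwrite("pics/w6.png",ctrl.get_image("wrist")[:,:,::-1])
E
```

```text
4.8 [ 577.5 -135.5  156.7] [-2.5  0.7  4. ] [ 3.141 -0.004 -0.235]
t0.65 [ 553.4 -129.8  196.4] [-24.6   0.1 -39.8]
t0.60 [ 559.4 -131.2  187.4] [-18.5   0.1 -30.7]
t0.55 [ 564.9 -132.6  178. ] [-12.9   0.1 -21.3]
t0.50 [ 569.9 -133.8  168.3] [ -7.8   0.1 -11.7]
t0.45 [ 574.5 -134.8  158.5] [-3.1  0.1 -1.8]
t0.40 [ 578.6 -135.8  148.4] [1.1 0.1 8.3]
t0.35 [ 582.2 -136.7  138. ] [ 4.7  0.1 18.7]
t0.30 [ 585.3 -137.4  127.6] [ 7.9  0.1 29.1]
t0.25 [ 587.9 -138.   117.3] [10.5  0.1 39.4]
t0.20 [ 590.  -138.5  107.3] [12.6  0.1 49.5]
t0.15 [ 591.5 -138.9   97.1] [14.1  0.1 59.7]
t0.10 [ 592.6 -139.2   86.8] [15.2  0.1 69.9]
t0.05 [ 593.1 -139.3   76.6] [15.6  0.1 80.2]
t-0.00 [ 593.  -139.3   66.3] [15.6  0.1 90.4]
```

View pics/w6.png

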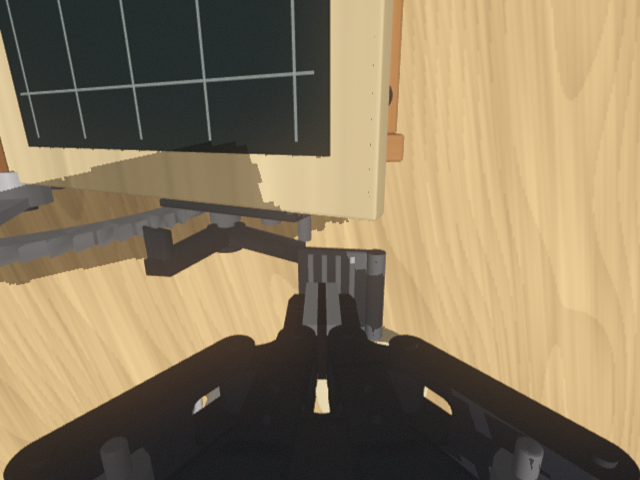

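The tips have kept their place on the pad and the board is following, so I carry on.

Call:
send_rows([
  [0,3,0,8,0],
  [0,6,0,17,0],
  [0,8,0,26,0],
  [0,10,0,35,0],
  [0,12,0,44,0],
])

```text
clock: 5.35
eef_pos: [591.3, -138.6, 111.4]
tool_rot: [-3.141, -0.007, -0.235]
force: [0.8, -0.6, 5.2]
width: -0.1
```

```bash
python3 plan.py|sed -n '1p;18,24p'; python3 - <<'E'
from cell import ctrl
import cv2
from h import *
cv2.imwrite("pics/w7.png",ctrl.get_image("wrist")[:,:,::-1])
E
```

```text
5.35 [ 591.3 -138.6  111.4] [ 0.8 -0.6  5.2] [-3.141 -0.007 -0.235]
t0.25 [ 587.9 -138.   117.3] [-3.4  0.2 -5.9]
t0.20 [ 590.  -138.5  107.3] [-1.4  0.2  4.2]
t0.15 [ 591.5 -138.9   97.1] [ 0.2  0.2 14.4]
t0.10 [ 592.6 -139.2   86.8] [ 1.2  0.2 24.6]
t0.05 [ 593.1 -139.3   76.6] [ 1.6  0.2 34.9]
t-0.00 [ 593.  -139.3   66.3] [ 1.5  0.2 45.1]
```

View pics/w7.png

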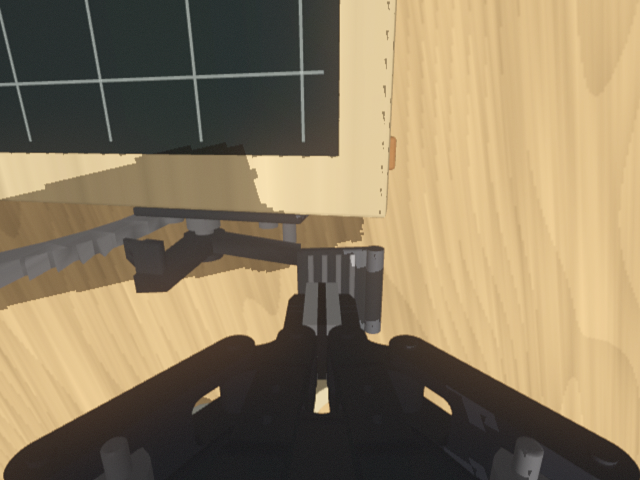

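Call:
send_rows([
  [0,1,0,9,0],
  [0,3,0,18,0],
  [0,4,0,27,0],
  [0,4,0,36,0],
  [0,4,0,43,0],
])

```text
clock: 5.9
eef_pos: [595.7, -139.6, 66.5]
tool_rot: [-3.141, -0.007, -0.235]
force: [1.0, 0.7, 4.2]
width: -0.3
```

```bash
python3 plan.py|sed -n '1p;22,24p'; python3 - <<'E'
from cell import ctrl
import cv2
from h import *
cv2.imwrite("pics/w8.png",ctrl.get_image("wrist")[:,:,::-1])
cv2.imwrite("pics/s8.png",cv2.resize(ctrl.get_image("scene")[90:330,200:440,::-1],None,fx=2.5,fy=2.5))
E
```

```text
5.9 [ 595.7 -139.6   66.5] [1.  0.7 4.2] [-3.141 -0.007 -0.235]
t0.05 [ 593.1 -139.3   76.6] [ -2.5   0.2 -10.1]
t-0.00 [ 593.  -139.3   66.3] [-2.6  0.2  0.1]
```

View pics/w8.png

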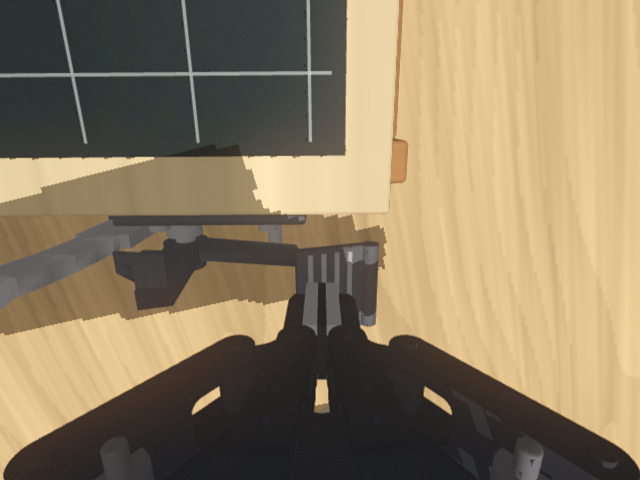

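View pics/s8.png

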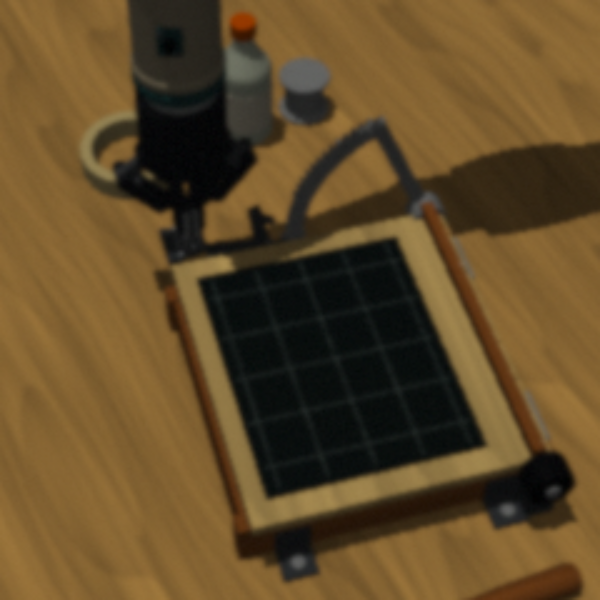

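Nearly flat. I keep pressing in small steps until the force shows it has bottomed.

Call:
send_rows([
  [0,0,0,4,0],
  [0,0,0,7,0],
  [0,0,0,7,0],
])

```text
clock: 6.3
eef_pos: [596.2, -139.7, 63.3]
tool_rot: [3.141, -0.008, -0.235]
force: [-6.5, 0.3, 32.7]
width: -0.2
```

It has bottomed (33 N at z = 63). I'll hold lightly, then look.

Call:
send_rows([
  [0,0,0,1,0],
  [0,0,0,1,0],
  [0,0,0,1,0],
])

```text
clock: 6.6
eef_pos: [596.0, -139.7, 64.4]
tool_rot: [3.141, -0.008, -0.235]
force: [-3.6, 1.5, 18.7]
width: -0.2
```

```bash
python3 - <<'E'
from cell import ctrl
import cv2
from h import *
print(ctrl.read_state()["force"])
b=np.array([537.8,59.5,-.2342])
a=np.ascontiguousarray(ctrl.get_image("top")[:,:,::-1]);a0=a.copy()
z=lambda i:cv2.resize(i[185:350,235:455],None,fx=3.6,fy=3.6)
for t in(0,.05):
  for y in(-140,140):print("top",t,y,((proj("top",bd(b,t,240,y,6))-[235,185])*3.6).round(),"scene",((proj("scene",bd(b,t,240,y,6))-[200,90])*2.5).round())
cv2.imwrite("pics/t9.png",z(a0))
cv2.imwrite("pics/s9.png",cv2.resize(ctrl.get_image("scene")[90:330,200:440,::-1],None,fx=2.5,fy=2.5))
E
```

```text
[-3.62914746  1.53019935 18.68623848]
top 0 -140 [620. 144.] scene [173. 262.]
top 0 140 [174.  52.] scene [253. 526.]
top 0.05 -140 [622. 140.] scene [173. 252.]
top 0.05 140 [172.  48.] scene [253. 518.]
```

View pics/t9.png

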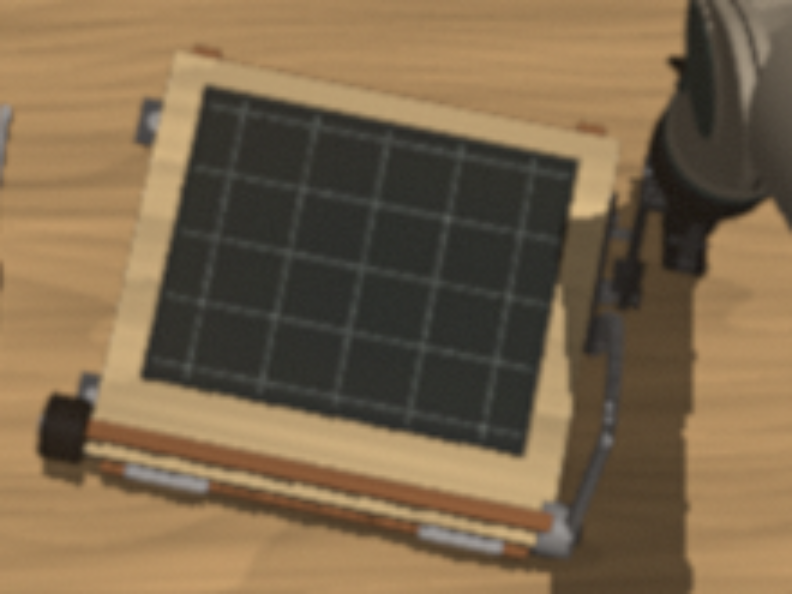

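View pics/s9.png

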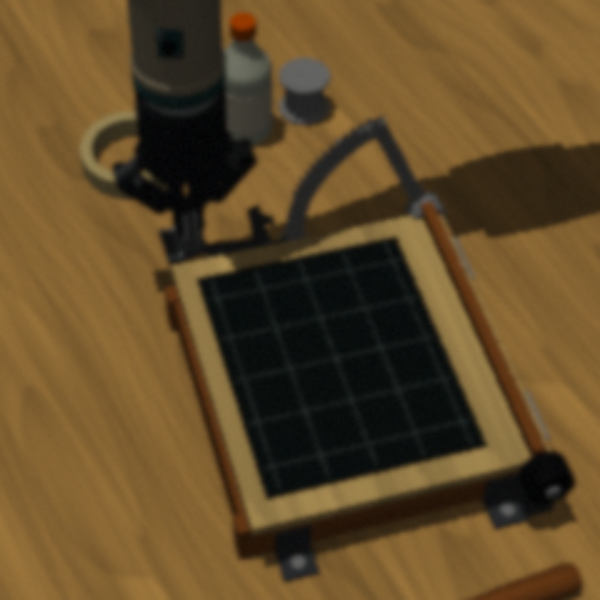

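The board lies flat: the corners match the zero-tilt prediction within about 1 px in both views. Now I let the pawl return and move up and clear.

Call:
send_rows([
  [0,0,0,-6,0],
  [0,-2,0,-14,0],
  [0,-4,0,-24,0],
  [0,-4,0,-50,0],
  [0,-4,0,-95,0],
])

```text
clock: 7.2
eef_pos: [588.6, -138.2, 157.6]
tool_rot: [3.14, -0.001, -0.235]
force: [0.8, 0.1, 0.9]
width: -0.3
```

Call:
send_rows([
  [0,0,0,-50,0],
  [0,0,0,-80,0],
  [0,-40,0,-90,0],
  [0,-80,0,-90,0],
  [0,-80,0,-90,0],
])

```text
clock: 7.7
eef_pos: [504.0, -118.3, 247.4]
tool_rot: [3.138, 0.006, -0.234]
force: [-0.0, -1.0, -0.1]
width: -0.2
```

```bash
python3 - <<'E'
from cell import ctrl
import cv2
s=ctrl.read_state();print(s["eef_pos"],s["force"])
cv2.imwrite("pics/w10.png",ctrl.get_image("wrist")[:,:,::-1])
cv2.imwrite("pics/s10.png",cv2.resize(ctrl.get_image("scene")[90:330,200:440,::-1],None,fx=2.5,fy=2.5))
E
```

```text
[ 504.02594857 -118.31942375  247.40601538] [-0.00900907 -0.95557357 -0.1359403 ]
```

View pics/w10.png

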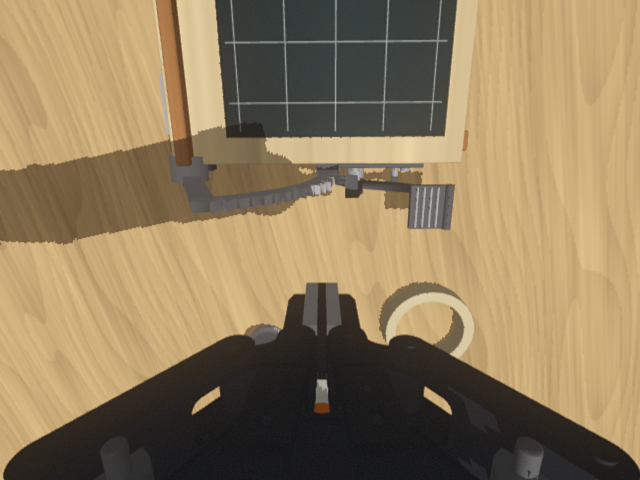

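View pics/s10.png

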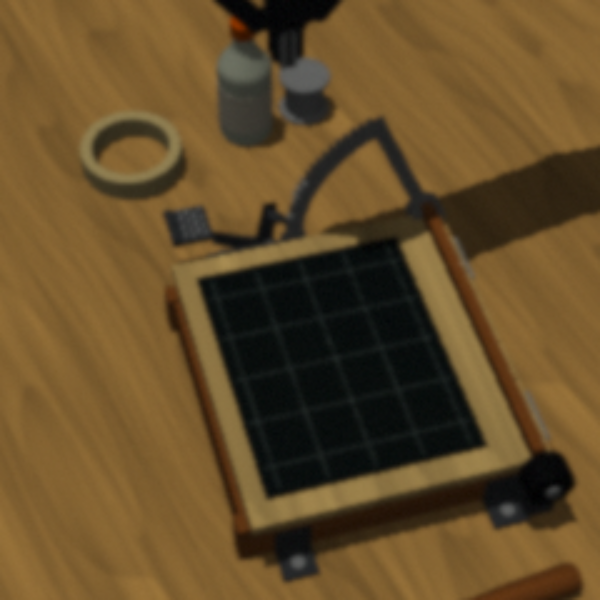

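```bash
python3 - <<'E'
from h import *
b=np.array([538.6,58,-.2342])
for r,h in((211,12),(217.5,-6)):print(proj("wrist",bd(b,0,r,-178,h)),(proj("scene",bd(b,0,r,-178,h))-[200,90])*2.5)
print(ctrl.finish_job())
E
```

```text
[412.86471042 209.43886627] [193.11079729 219.17014178]
[415.06078975 205.03150422] [187.11261845 233.97485496]
the job is handed in; nothing more can be done
None
```

The board lies flat on its base and the pawl has sprung back. I've handed the job in; it gives no verdict.

- **What I did:** With the fingers shut, I pressed the thumb pad down and outward until the pawl came free. Keeping it pressed, I followed the pad's arc at roughly 0.4–0.5 rad/s and pressed to bottom. Then I lifted straight up and moved back clear.
- **Board:** While still held down, its far corners matched the zero-tilt prediction to about 1 px in the top and scene views. The scene view after release showed no change.
- **Pawl:** The last pictures show the pad sprung up, and in the scene view it is nearer its rest position than its stop. It sat about 2 px from the rest prediction there. In the wrist view it was about 17 px off along the hinge-to-edge direction, so I can't confirm under 0.10 rad exactly.
- **Forces and clearance:** The wrist force peaked at about 33 N in the readings, when the board bottomed. After retreat it read about 1 N, which is noise, with the tool about 250 mm up. The glue, tape and spool look unmoved. The driver was only partly in the last picture, but the arm never went near it.
- **Least certain:** I judged the pawl free only from pictures and from the board moving past a tooth's slack. At the last look before that, the board was about 0.07 rad (about 17 mm at the far edge) below its start. The pawl angle then was a rough estimate of 0.2.

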